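# Load and clamp the travel tray of a mobile pharmacy

### The job

Get the travel tray ready for the road: exactly three orange-lidded jars must stand in its channel, counting what is already there, and no other jar; every other jar, orange or blue, belongs standing in the cardboard stock tray. The sliding stop is clamped, so turn its T-knob anticlockwise to free it; at the end the stop must be pushed up snug against the row of three jars and the T-knob turned clockwise until tight. Do not tip any jar over, and leave the pump bottle, spray bottle, ampoule box and scanner where they are.

Things in the scene. Friction and masses are not known exactly. Their poses are not given: they have to be found in the camera images.
- travel_tray: Aluminium channel, fixed; origin: centre of underside. Runs along y, 290 mm long, 80 mm wide over all, floor 6 mm thick; side rails 60 mm apart (x -30 to 30) flare out above z 21 mm to 76 mm at their tops, z 36 mm. Fixed end stop at the -y end, 68 mm high, rubber face at y = -130 mm. The sliding stop is at the +y end, jars between. It starts with two orange jars, or one orange and one blue.
- stop (a joint): Sliding stop, m. 0 = fully back: its face at tray y = +66 mm, 196 mm clear between the faces. Grows to 0.075 as it moves along the tray's -y towards the jars; clear length = 196 mm less the value, three jars touching = 0.040. Starts clamped at 0 to 0.055. Free, it slides with about 2 N and stays where left.
- stop_face (a point): Middle of the rubber face of the sliding stop (a grey carriage in the channel with an upright plate 56 mm wide, top at z 69 mm, on its side towards the jars). The point is 38 mm above the counter; axes as the tray's; it moves with the stop.
- knob (a joint): Black T-knob of the screw clamp, on top of the sliding stop, rad. 0 = loose, 1.57 = end of travel; grows clockwise seen from above. Starts tight (1.35 to 1.55). Below 0.5 the stop slides freely; from 1.3 on it is held fast (15 N or more to drag it). Takes 0.1 to 0.2 N m, stays where left.
- knob_grip (a point): Centre of the T-knob's bar, on its axis, 95 mm above the counter, 52 mm behind (tray +y of) the stop's face. Bar 60 mm long along this point's x, 14 mm thick along its y, z 83 to 107 mm; a column 34 mm across below it. Across the channel at joint value 0, along it at 1.57. The loose stop can be slid by the bar.
- stock_tray: Low open cardboard case, fixed in place (its place and yaw vary, on the other side from the travel tray). Origin: centre of its underside; 170 mm along x, 254 mm along y, walls 4 mm thick and 34 mm high, floor 6 mm thick. Five jars stand in it at the start, scattered in two rows of three places, with room for a sixth.
- orange1_mid (a point): White tablet jar with orange lid and label band: upright cylinder 52 mm in diameter over its whole height, 105 mm tall, about 0.2 kg. The point is at its centre, 52.5 mm above its foot, z along its axis; its yaw means nothing. Starts standing in the stock tray or the travel tray.
- orange2_mid (a point): White tablet jar with orange lid and label band: upright cylinder 52 mm in diameter over its whole height, 105 mm tall, about 0.2 kg. The point is at its centre, 52.5 mm above its foot, z along its axis; its yaw means nothing. Starts standing in the stock tray or the travel tray.
- orange3_mid (a point): White tablet jar with orange lid and label band: upright cylinder 52 mm in diameter over its whole height, 105 mm tall, about 0.2 kg. The point is at its centre, 52.5 mm above its foot, z along its axis; its yaw means nothing. Starts standing in the stock tray or the travel tray.
- orange4_mid (a point): White tablet jar with orange lid and label band: upright cylinder 52 mm in diameter over its whole height, 105 mm tall, about 0.2 kg. The point is at its centre, 52.5 mm above its foot, z along its axis; its yaw means nothing. Starts standing in the stock tray or the travel tray.
- blue1_mid (a point): White tablet jar with blue lid and label band: upright cylinder 52 mm in diameter over its whole height, 105 mm tall, about 0.2 kg. The point is at its centre, 52.5 mm above its foot, z along its axis; its yaw means nothing. Starts standing in the stock tray or the travel tray.
- blue2_mid (a point): White tablet jar with blue lid and label band: upright cylinder 52 mm in diameter over its whole height, 105 mm tall, about 0.2 kg. The point is at its centre, 52.5 mm above its foot, z along its axis; its yaw means nothing. Starts standing in the stock tray or the travel tray.
- blue3_mid (a point): White tablet jar with blue lid and label band: upright cylinder 52 mm in diameter over its whole height, 105 mm tall, about 0.2 kg. The point is at its centre, 52.5 mm above its foot, z along its axis; its yaw means nothing. Starts standing in the stock tray or the travel tray.
- pump_mid (a point): Bystander: clear hand-gel bottle with a white pump, 60 mm in diameter, 183 mm tall. The point is on its axis 90 mm above the counter.
- spray_mid (a point): Bystander: white trigger spray bottle, 70 mm in diameter, 198 mm tall, its head reaching 50 mm from the axis along -x of its frame. The point is on its axis 100 mm above the counter.
- ampoule_mid (a point): Bystander: white open box of red and amber ampoules, 105 x 70 x 42 mm. The point is at its centre, 21 mm above the counter.
- scanner_mid (a point): Bystander: hand-held barcode scanner lying on the counter, 146 mm long along its y, 50 mm wide, 34 mm high. The point is 17 mm above the counter, near its middle.
There are look-alikes about, which are no part of the job. What is shaped like the part that bears blue2_mid but green or yellow is not meant.

How it is judged:
On the way:
1. the clamp of the sliding stop is loosened (joint knob below 0.7) (value of joint knob below 0.7 rad), for 0.1 s.
At the end, for the whole second after the job is handed in: Three orange jars stand in the travel tray's channel (tilt under 0.1 rad, within 10 mm of its centre line); the fourth orange jar and the three blue ones stand in the stock tray; the stop leaves at most 7 mm of play in all (joint stop above 0.033); the T-knob is tight (joint knob above 1.3) ((((x of orange1_mid in the frame of stock_tray between -0.06 and 0.06 m and y of orange1_mid in the frame of stock_tray between -0.102 and 0.102 m and z of orange1_mid in the frame of stock_tray between 0.0525 and 0.0645 m and angle between orange1_mid's own z axis and vertical below 0.1 rad) and (x of orange2_mid in the frame of travel_tray between -0.01 and 0.01 m and y of orange2_mid in the frame of travel_tray between -0.11 and 0.035 m and z of orange2_mid in the frame of travel_tray between 0.0525 and 0.0645 m and angle between orange2_mid's own z axis and vertical below 0.1 rad) and (x of orange3_mid in the frame of travel_tray between -0.01 and 0.01 m and y of orange3_mid in the frame of travel_tray between -0.11 and 0.035 m and z of orange3_mid in the frame of travel_tray between 0.0525 and 0.0645 m and angle between orange3_mid's own z axis and vertical below 0.1 rad) and (x of orange4_mid in the frame of travel_tray between -0.01 and 0.01 m and y of orange4_mid in the frame of travel_tray between -0.11 and 0.035 m and z of orange4_mid in the frame of travel_tray between 0.0525 and 0.0645 m and angle between orange4_mid's own z axis and vertical below 0.1 rad)) or ((x of orange2_mid in the frame of stock_tray between -0.06 and 0.06 m and y of orange2_mid in the frame of stock_tray between -0.102 and 0.102 m and z of orange2_mid in the frame of stock_tray between 0.0525 and 0.0645 m and angle between orange2_mid's own z axis and vertical below 0.1 rad) and (x of orange1_mid in the frame of travel_tray between -0.01 and 0.01 m and y of orange1_mid in the frame of travel_tray between -0.11 and 0.035 m and z of orange1_mid in the frame of travel_tray between 0.0525 and 0.0645 m and angle between orange1_mid's own z axis and vertical below 0.1 rad) and (x of orange3_mid in the frame of travel_tray between -0.01 and 0.01 m and y of orange3_mid in the frame of travel_tray between -0.11 and 0.035 m and z of orange3_mid in the frame of travel_tray between 0.0525 and 0.0645 m and angle between orange3_mid's own z axis and vertical below 0.1 rad) and (x of orange4_mid in the frame of travel_tray between -0.01 and 0.01 m and y of orange4_mid in the frame of travel_tray between -0.11 and 0.035 m and z of orange4_mid in the frame of travel_tray between 0.0525 and 0.0645 m and angle between orange4_mid's own z axis and vertical below 0.1 rad)) or ((x of orange3_mid in the frame of stock_tray between -0.06 and 0.06 m and y of orange3_mid in the frame of stock_tray between -0.102 and 0.102 m and z of orange3_mid in the frame of stock_tray between 0.0525 and 0.0645 m and angle between orange3_mid's own z axis and vertical below 0.1 rad) and (x of orange1_mid in the frame of travel_tray between -0.01 and 0.01 m and y of orange1_mid in the frame of travel_tray between -0.11 and 0.035 m and z of orange1_mid in the frame of travel_tray between 0.0525 and 0.0645 m and angle between orange1_mid's own z axis and vertical below 0.1 rad) and (x of orange2_mid in the frame of travel_tray between -0.01 and 0.01 m and y of orange2_mid in the frame of travel_tray between -0.11 and 0.035 m and z of orange2_mid in the frame of travel_tray between 0.0525 and 0.0645 m and angle between orange2_mid's own z axis and vertical below 0.1 rad) and (x of orange4_mid in the frame of travel_tray between -0.01 and 0.01 m and y of orange4_mid in the frame of travel_tray between -0.11 and 0.035 m and z of orange4_mid in the frame of travel_tray between 0.0525 and 0.0645 m and angle between orange4_mid's own z axis and vertical below 0.1 rad)) or ((x of orange4_mid in the frame of stock_tray between -0.06 and 0.06 m and y of orange4_mid in the frame of stock_tray between -0.102 and 0.102 m and z of orange4_mid in the frame of stock_tray between 0.0525 and 0.0645 m and angle between orange4_mid's own z axis and vertical below 0.1 rad) and (x of orange1_mid in the frame of travel_tray between -0.01 and 0.01 m and y of orange1_mid in the frame of travel_tray between -0.11 and 0.035 m and z of orange1_mid in the frame of travel_tray between 0.0525 and 0.0645 m and angle between orange1_mid's own z axis and vertical below 0.1 rad) and (x of orange2_mid in the frame of travel_tray between -0.01 and 0.01 m and y of orange2_mid in the frame of travel_tray between -0.11 and 0.035 m and z of orange2_mid in the frame of travel_tray between 0.0525 and 0.0645 m and angle between orange2_mid's own z axis and vertical below 0.1 rad) and (x of orange3_mid in the frame of travel_tray between -0.01 and 0.01 m and y of orange3_mid in the frame of travel_tray between -0.11 and 0.035 m and z of orange3_mid in the frame of travel_tray between 0.0525 and 0.0645 m and angle between orange3_mid's own z axis and vertical below 0.1 rad))) and x of blue1_mid in the frame of stock_tray between -0.06 and 0.06 m and y of blue1_mid in the frame of stock_tray between -0.102 and 0.102 m and z of blue1_mid in the frame of stock_tray between 0.0525 and 0.0645 m and angle between each of blue1_mid, blue2_mid, blue3_mid's own z axis and vertical below 0.1 rad and x of blue2_mid in the frame of stock_tray between -0.06 and 0.06 m and y of blue2_mid in the frame of stock_tray between -0.102 and 0.102 m and z of blue2_mid in the frame of stock_tray between 0.0525 and 0.0645 m and x of blue3_mid in the frame of stock_tray between -0.06 and 0.06 m and y of blue3_mid in the frame of stock_tray between -0.102 and 0.102 m and z of blue3_mid in the frame of stock_tray between 0.0525 and 0.0645 m and value of joint stop above 0.033 m and value of joint knob above 1.3 rad); the robot touches nothing.
It fails at once if a jar is tipped over (leans more than 0.7 rad) (angle between any of orange1_mid, orange2_mid, orange3_mid, orange4_mid, blue1_mid, blue2_mid, blue3_mid's own z axis and vertical above 0.7 rad).
It fails at once if the pump bottle, spray bottle, ampoule box or scanner is shifted more than 30 mm or tipped (0.3 rad) (distance of any of pump_mid, spray_mid, ampoule_mid, scanner_mid from where it was at the start of the episode above 0.03 m or angle between any of pump_mid, spray_mid, ampoule_mid, scanner_mid's own z axis and vertical above 0.3 rad).
It also fails if it takes over 72 s, if anything falls off the work surface, if the arm or the gripper's body presses on something with over 40 N, if the wrist force passes 120 N, or if a joint passes its speed limit or range.

### The arm

A 6-joint arm with a two-finger parallel gripper is mounted at the origin on the work surface. World frame = base frame: x ahead of the robot, y to its left, z up, the work surface at z = 0. Lengths are in m, angles in rad, forces in N, time in s.
With the tool pointing down it reaches from about 0.325 to 0.9 m from the base axis. Payload 6.1 kg.
Tool frame: the origin (TCP) lies on the centre line of the jaws, within the pads' length; the fingertips stand bot.tcp_to_tips ahead of it and the grasp point (between the pads) lies 11 mm behind it (bot.tcp_to_tips is the distance from the TCP to the fingertips, in m); z points along the fingers, y is the direction in which the jaws open and shut (so a half turn about z gives the same grasp; the last joint's range is limited). The gripper opens to 87 mm and grips with 3 to 60 N. Pads are 19 mm wide; open, the fingers measure 117 mm over their backs; the gripper's body (75 mm by 190 mm) begins 51 mm behind the grasp point.
Start: joints at [-1.395, 0.22, 1.526, -0, 1.395, -0.126], TCP at [0.186, -0.597, 0.231] pointing down, gripper open.
Joint ranges: [-2.98, 2.98], [-0.91, 2.08], [0.09, 2.57], [-1.24, 4.39], [0.2, 2.65], [-2.68, 2.68]. Speed limits (rad/s): [2.57, 2.57, 3.01, 3.14, 3.14, 3.14].

### API

Orientations are given as a 3x3 rotation matrix whose columns are the frame's x, y, z axes.
In Python, from workcell import bot gives the robot as it stands. Calls block until the motion is done:
- bot.move_to(position, orientation): joint-space move of the TCP to a pose.
- bot.move_linear(position, rotation=None, velocity=0.15): straight line of the TCP; rotation=None keeps the orientation; velocity is the mean speed in m/s.
- bot.set_joints(angles): joint-space move.
- bot.let_go() and bot.close(f_grip=None): open the fingers fully, or close them until they stop; f_grip is the grip in N (None keeps the last).
- bot.sleep(seconds).
- bot.inverse_kinematics(position, orientation): joint angles nearest the present ones, or None.
- bot.read_camera(name): name is "scene" or "side" or "wrist"; returns a dict with "image" (400x640x3 uint8, blue, green, red), "range_z" (400x640 float32, m along the optical axis (not along the pixel's ray), 0 where there is no reading), "mtx" (3x3 intrinsics, pixels), "rvec" (rotation vector, rad) and "tvec" (3), from world to camera coordinates, as OpenCV has them; the wrist camera has in their place "tool_from_camera" (4x4, takes a point from camera to tool coordinates, whose origin is the TCP and whose axes are the flange's). Camera axes: x right, y down, z forward; pixel columns grow to the right and rows downward; lengths in m; the calibration is good to about 2 mm. A picture is of the moment at which its call begins: read the wrist's pose just before it.
A pose or a line that the arm cannot do raises bot.MotionError and nothing moves.
- bot.finish_job(): hands the job in, once; it reports no verdict.
Readings, each from a call of its own:
- bot.read_time_s(): time.
- bot.read_joint_positions(): joint angles.
- bot.read_dq(): joint speeds.
- bot.read_joint_torque(): joint torques, N m.
- bot.read_position(): TCP position.
- bot.read_ee_rot(): TCP orientation.
- bot.read_ft_force(): force on the tool from outside, world axes, zero at the start.
- bot.read_torque(): the same for the moment, N m.
- bot.read_finger_gap(): opening from 0.0 (shut) to 1.0 (fully open).
Only numpy, scipy, OpenCV 4.12 (cv2) and the standard library are available. Lean on these libraries where they do the work, as an engineer would, in place of code of your own. Each camera call takes 0.05 s, during which the arm holds its last target.

## Working session

There is one attempt and no reset: what is moved stays moved. The work goes in short steps, each a Python script; the robot and the scene stay as the last script left them, time stands still between calls to the robot, and variables do not carry over. Pictures are saved under pics/ and viewed, and the job is handed in when it is done.

```bash
mkdir -p pics; ls
python3 - <<'E'
from workcell import bot
import cv2,pickle
d={}
for n in ("scene","side","wrist"):
    c=bot.read_camera(n); d[n]=c; cv2.imwrite(f"pics/{n}0.png",c["image"])
pickle.dump(d,open("c0.pkl","wb"))
print(bot.read_time_s(),bot.tcp_to_tips,bot.read_ee_rot(),bot.read_ft_force())
print(d["wrist"]["tool_from_camera"])
E
```

```text
pics
0.15 0.008 [[ 9.54815519e-01  2.97199038e-01 -2.37871249e-04]
 [ 2.97199049e-01 -9.54814339e-01  1.51767547e-03]
 [ 2.23928811e-04 -1.51979520e-03 -9.99998820e-01]] [0.94871565 0.57095921 0.1868736 ]
[[ 5.45908902e-04 -9.56949199e-01 -2.90254943e-01  7.99915803e-02]
 [ 9.99999850e-01  5.34256036e-04  1.19387923e-04  5.42607647e-04]
 [ 4.08222777e-05 -2.90254964e-01  9.56949348e-01 -1.53653494e-01]
 [ 0.00000000e+00  0.00000000e+00  0.00000000e+00  1.00000000e+00]]
```

View pics/scene0.png

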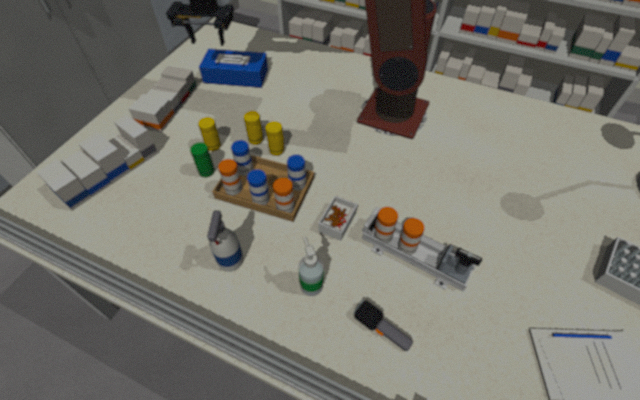

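View pics/side0.png

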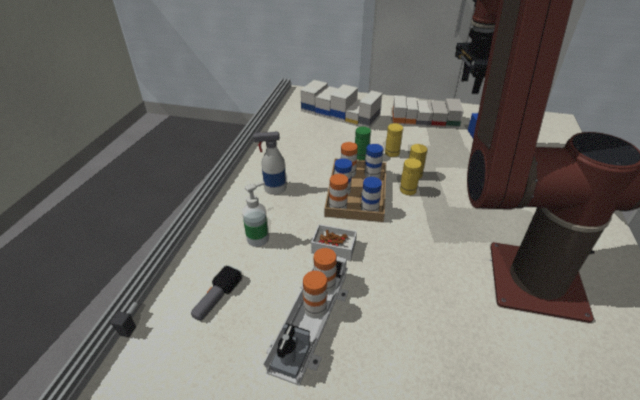

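View pics/wrist0.png

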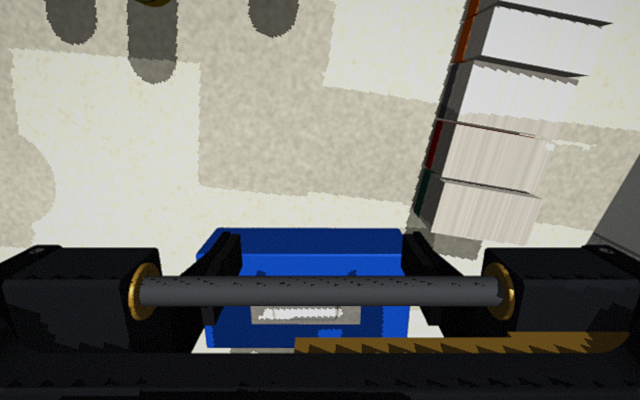

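Two orange jars are already in the travel tray near (386,223) and (411,235). The stock tray holds two orange jars (230,177), (284,194) and three blue ones (241,154), (297,170), (258,186). The green and yellow jars are look-alikes. One orange jar has to move. Next I localise everything.

```bash
cat > h.py <<'E'
import numpy as np,cv2,pickle
def cloud(c,tool=None):
    K=c["mtx"];z=c["range_z"];v,u=np.mgrid[:400,:640]
    P=np.stack([(u-K[0,2])/K[0,0]*z,(v-K[1,2])/K[1,1]*z,z],-1)
    if tool is None:
        R=cv2.Rodrigues(np.asarray(c["rvec"],float))[0];W=(P-np.ravel(c["tvec"]))@R
    else:
        T=c["tool_from_camera"];p,R=tool;W=(P@T[:3,:3].T+T[:3,3])@np.asarray(R).T+np.asarray(p)
    W[z<=0]=np.nan
    return W
def circ(xy,r=0.026):
    from scipy.optimize import least_squares
    s=least_squares(lambda p:np.hypot(*(xy-p).T)-r,xy.mean(0),loss='soft_l1',f_scale=.003);return s.x
def masks(im):
    h=cv2.cvtColor(im,cv2.COLOR_BGR2HSV);H,S,V=h[...,0],h[...,1],h[...,2]
    return {"orange":(H<13)&(S>150)&(V>90),"blue":(H>105)&(H<125)&(S>140)&(V>50)}
E
python3 - <<'E'
from h import *
d=pickle.load(open("c0.pkl","rb"))
for n in ("scene","side"):
    W=cloud(d[n]);im=d[n]["image"]
    for k,m in masks(im).items():
        m=m&(W[...,2]>.085)&(W[...,2]<.125)&(W[...,0]>.2)
        N,L,st,ce=cv2.connectedComponentsWithStats(m.astype(np.uint8))
        for i in range(1,N):
            if st[i,4]<20: continue
            p=W[L==i]; top=p[p[:,2]>.107]
            print(n,k,ce[i].round(),st[i,4],"ztop",np.nanpercentile(p[:,2],95).round(4),"topmean",top[:,:2].mean(0).round(4) if len(top) else None,len(top),"fit",circ(p[(p[:,2]<.106)][:,:2]).round(4))
    # tray/knob region
    im2=cv2.resize(im[190:310,340:500] if n=="scene" else im[250:400,220:380],None,fx=4.5,fy=4.5,interpolation=cv2.INTER_CUBIC)[:600]
    cv2.imwrite(f"pics/crop_{n}.png",im2)
    for k in ("h",):
        b=W.reshape(-1,3)
        sel=(b[:,2]>.02)&(b[:,2]<.2)&(b[:,0]>.2)&(b[:,0]<.95)&(abs(b[:,1])<.7)
        np.save(f"cl_{n}.npy",b[sel])
E
```

```text
scene blue [240. 148.] 194 ztop 0.1131 topmean [ 0.4573 -0.3301] 150 fit [ 0.4521 -0.3337]
scene blue [296. 163.] 211 ztop 0.1128 topmean [ 0.4415 -0.1557] 162 fit [ 0.4358 -0.1585]
scene blue [256. 178.] 241 ztop 0.1132 topmean [ 0.5363 -0.2282] 194 fit [ 0.5315 -0.2306]
side orange [349. 148.] 152 ztop 0.1115 topmean [ 0.5307 -0.3214] 107 fit [ 0.5304 -0.3265]
side orange [338. 181.] 211 ztop 0.1118 topmean [ 0.5278 -0.1486] 155 fit [ 0.5289 -0.153 ]
side orange [324. 258.] 356 ztop 0.1119 topmean [0.5019 0.1398] 293 fit [0.5026 0.1358]
side orange [314. 282.] 417 ztop 0.1122 topmean [0.507  0.2092] 348 fit [0.5084 0.2056]
side blue [374. 150.] 156 ztop 0.1113 topmean [ 0.452  -0.3292] 100 fit [ 0.4512 -0.3353]
side blue [343. 165.] 185 ztop 0.1116 topmean [ 0.531  -0.2276] 131 fit [ 0.5315 -0.2328]
side blue [372. 184.] 220 ztop 0.1116 topmean [ 0.4358 -0.1566] 160 fit [ 0.4353 -0.1608]
```

Run:
```python
from h import *
# top-down height map from both, 1.25mm per px
res=0.002
x0,x1,y0,y1=.2,1.1,-.6,.6
H=np.zeros((int((x1-x0)/res),int((y1-y0)/res),3),np.uint8)
d=pickle.load(open("c0.pkl","rb"))
for n in("scene","side"):
    W=cloud(d[n]).reshape(-1,3);c=d[n]["image"].reshape(-1,3)
    o=np.argsort(W[:,2]);W=W[o];c=c[o]
    ok=(W[:,0]>x0)&(W[:,0]<x1)&(W[:,1]>y0)&(W[:,1]<y1)&(W[:,2]<.3);W=W[ok];c=c[ok]
    r=((x1-W[:,0])/res).astype(int).clip(0,H.shape[0]-1);q=((y1-W[:,1])/res).astype(int).clip(0,H.shape[1]-1)
    H[r,q]=c
    print(n,W[abs(W[:,2])<.015][:,2].mean())
cv2.imwrite("pics/top.png",H)
```

```text
scene -0.00015564257419914643
side -0.0009290137596109573
```

View pics/crop_scene.png

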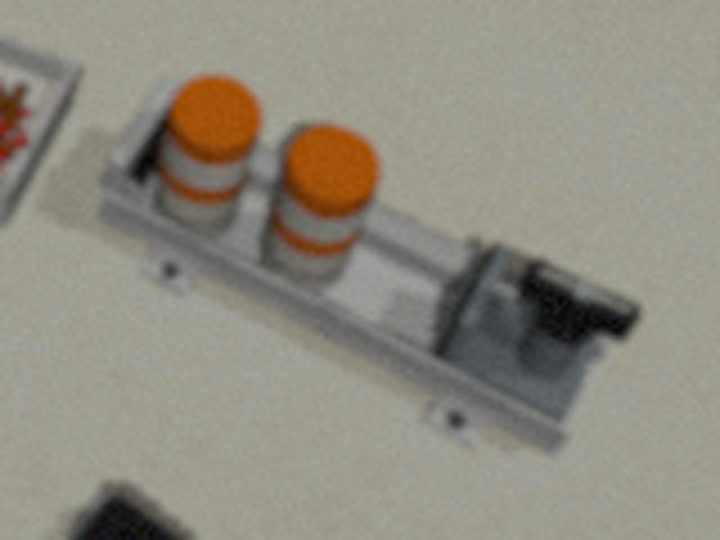

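View pics/top.png

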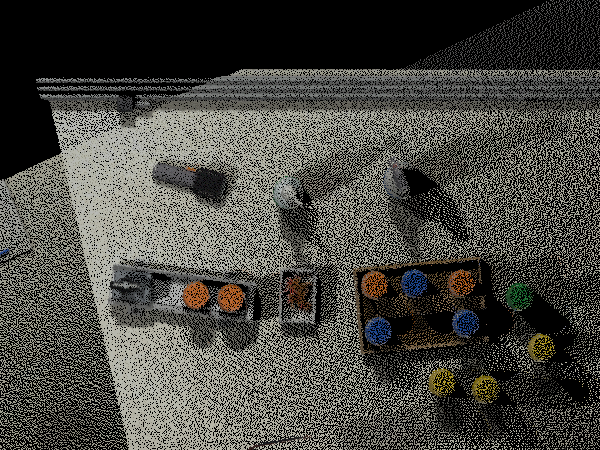

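Run:
```python
from workcell import bot
from h import *
R=np.array([[1,0,0],[0,-1,0],[0,0,-1.]])
p0=[.40,.24,.36]
q=bot.inverse_kinematics(p0,R);print(q)
bot.move_to(p0,R)
p,r=bot.read_position(),bot.read_ee_rot()
c=bot.read_camera("wrist");pickle.dump((c,p,r),open("w1.pkl","wb"));cv2.imwrite("pics/w1.png",c["image"]);print(p,bot.read_time_s())
```

```text
[ 3.71114467e-01 -2.20684012e-01  1.72892057e+00 -4.44089210e-16
  1.63335609e+00  1.94191079e+00]
[0.40031544 0.23955229 0.35981701] 3.2583
```

View pics/w1.png

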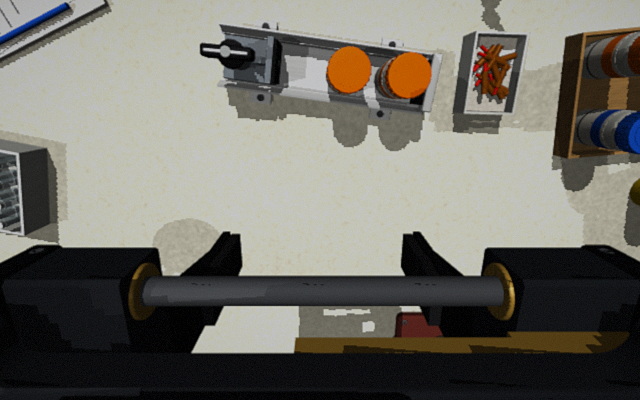

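The wrist view shows the tray at top centre: bar near (228,50), stop plate near (272,62), jars at (348,70) and (408,75). Next I measure the tray from the depth data.

Run:
```python
from h import *
c,p,r=pickle.load(open("w1.pkl","rb"))
W=cloud(c,(p,r));im=c["image"]
b=W.reshape(-1,3)
print("floor",np.nanmedian(b[(abs(b[:,2])<.02)][:,2]))
m=masks(im)["orange"]&(W[...,2]>.1)&(W[...,2]<.13)
N,L,st,ce=cv2.connectedComponentsWithStats(m.astype(np.uint8))
for i in range(1,N):
    if st[i,4]>50:
        q=W[L==i];q=q[q[:,2]>.105];(cx,cy),rad=cv2.minEnclosingCircle(q[:,:2].astype(np.float32));print(ce[i].round(),q.mean(0).round(4),"enc",round(cx,4),round(cy,4),round(rad,4))
# rail tops z .03-.04
reg=(b[:,0]>.4)&(b[:,0]<.65)&(b[:,1]>.08)&(b[:,1]<.45)
rt=b[reg&(b[:,2]>.031)&(b[:,2]<.0395)]
rect=cv2.minAreaRect(rt[:,:2].astype(np.float32));print("rail rect",rect, len(rt))
hh=b[reg&(b[:,2]>.012)&(b[:,2]<.04)];print(len(hh),cv2.minAreaRect(hh[:,:2].astype(np.float32)))
# knob bar
kb=b[reg&(b[:,2]>.1)&(b[:,2]<.112)&(b[:,1]>.27)]
print("bar",len(kb),kb.mean(0),cv2.minAreaRect(kb[:,:2].astype(np.float32)),kb[:,2].min())
pl=b[reg&(b[:,2]>.062)&(b[:,2]<.075)&(b[:,1]>.23)]
print("plate",len(pl),cv2.minAreaRect(pl[:,:2].astype(np.float32)))
es=b[reg&(b[:,2]>.062)&(b[:,2]<.075)&(b[:,1]<.13)]
print("end",len(es),es.min(0),es.max(0))
# maps
res=.0007;x1,y1=.62,.42
H=np.zeros((300,520,3),np.uint8)
rr=((x1-b[:,0])/res);qq=((y1-b[:,1])/res)
ok=(rr>=0)&(rr<300)&(qq>=0)&(qq<520)
o=np.argsort(b[ok][:,2]);H[rr[ok].astype(int)[o],qq[ok].astype(int)[o]]=im.reshape(-1,3)[ok][o]
cv2.imwrite("pics/top2.png",H)
Z=np.zeros((300,520),np.uint8);Z[rr[ok].astype(int)[o],qq[ok].astype(int)[o]]=(b[ok][o][:,2]*2000).clip(0,255)
cv2.imwrite("pics/top2z.png",cv2.applyColorMap(Z,cv2.COLORMAP_JET))
```

```text
floor -0.00048329895151416613
[414.  92.] [0.4848 0.1302 0.1097] enc 0.4934 0.1358 0.0224
rail rect ((0.5150982141494751, 0.23364992439746857), (0.28937092423439026, 0.08131261169910431), 82.45747375488281) 1969
4777 ((0.5151124000549316, 0.23375709354877472), (0.289587140083313, 0.08131261169910431), 82.45747375488281)
bar 695 [0.52974693 0.34760733 0.10610541] ((0.5300847887992859, 0.3480004668235779), (0.05956978350877762, 0.014054312370717525), 85.11213684082031) 0.10003263616525643
plate 486 ((0.5147877931594849, 0.2832790017127991), (0.10983164608478546, 0.054016195237636566), 65.19722747802734)
end 569 [0.46150924 0.08640329 0.06200563] [0.53235181 0.10863768 0.07005548]
```

View pics/top2z.png

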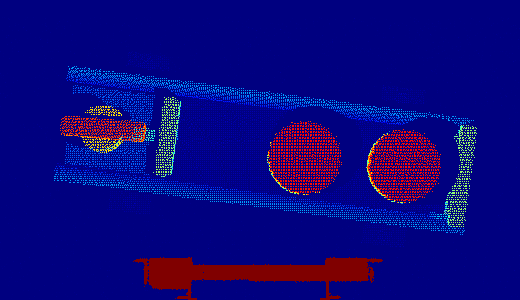

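Tray pose: origin (0.515, 0.234), yaw −7.5°. The stop is at about 0.003 and the knob at about 1.52. The gap between jar 2 and the stop is about 66 mm, so the third jar fits without loosening first.

Candidates in the scene image: orange (284,194) and orange (230,177) are jars to take. Blue (241,154), (297,170), (258,186) stay, and the yellow and green ones are look-alikes. I choose (284,194) because it is orange-lidded and nearest, with free space around it for the jaws. I'll confirm it in a crop.

Run:
```python
import cv2
im=cv2.imread("pics/scene0.png")[130:220,190:330]
cv2.imwrite("pics/crop_stock.png",cv2.resize(im,None,fx=5,fy=5,interpolation=cv2.INTER_CUBIC))
```

```text
(no output)
```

View pics/crop_stock.png

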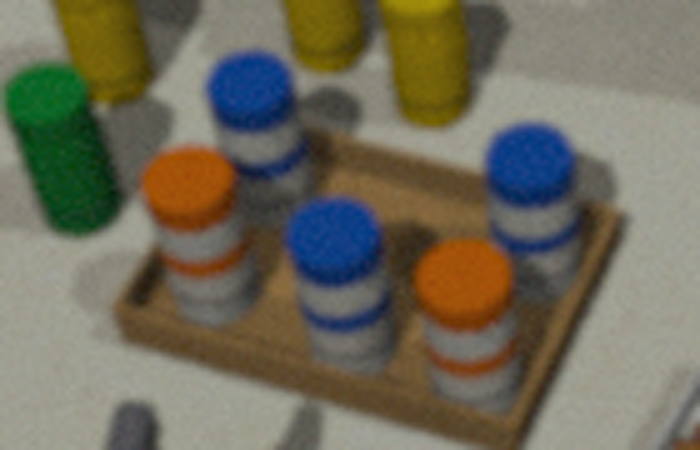

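The crop confirms an orange lid at crop (465,283), the near-right corner jar. I'll pick that one.

```bash
cat >> h.py <<'E'
def Rz(psi):  # tool down, tool x at yaw psi
    c,s=np.cos(psi),np.sin(psi);return np.array([[c,s,0],[s,-c,0],[0,0,-1.]])
YAW=-0.1317;TO=np.array([.5151,.2337])
def tray(x,y):
    c,s=np.cos(YAW),np.sin(YAW);return TO+np.array([c*x-s*y,s*x+c*y])
E
python3 - <<'E'
from workcell import bot
from h import *
R=Rz(np.pi/2+YAW)
x,y=.529,-.152
bot.move_to([x,y,.24],R)
bot.move_linear([x,y,.079],velocity=.12)
print("ft",bot.read_ft_force())
bot.close(15);print("gap",bot.read_finger_gap())
bot.move_linear([x,y,.235],velocity=.15)
print("gap",bot.read_finger_gap(),bot.read_ft_force(),bot.read_time_s())
c=bot.read_camera("scene");cv2.imwrite("pics/s2.png",c["image"])
E
```

```text
ft [ 0.00967927  0.03902466 -0.36261636]
gap 0.5961242873022513
gap 0.5950457482580096 [ 0.02516217 -0.13984992 -1.80715055] 8.5583
```

View pics/s2.png

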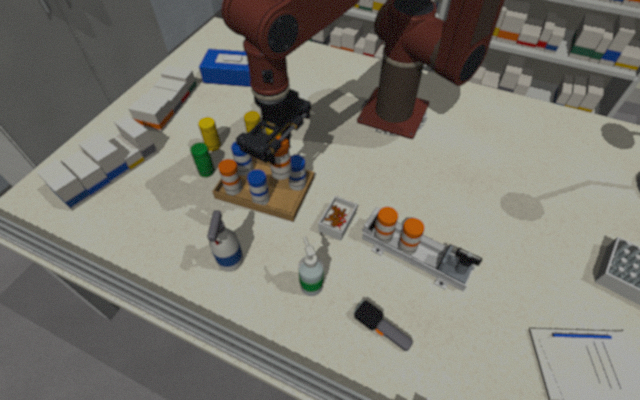

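The jar is held (gap 52 mm) and hangs at (283,155); nothing else moved. Next I place it in the channel.

Run:
```python
from workcell import bot
from h import *
x,y=tray(0,.0303)
bot.move_linear([x,y,.235],velocity=.25)
bot.move_linear([x,y,.12],velocity=.12)
bot.move_linear([x,y,.0805],velocity=.05)
print("ft",bot.read_ft_force(),bot.read_position())
bot.let_go()
bot.move_linear([x,y,.235],velocity=.15)
p0=[.40,.24,.36]
bot.move_to(p0,Rz(0))
p,r=bot.read_position(),bot.read_ee_rot()
c=bot.read_camera("wrist");pickle.dump((c,p,r),open("w2.pkl","wb"));cv2.imwrite("pics/w2.png",c["image"]);print(bot.read_time_s())
W=cloud(c,(p,r));b=W.reshape(-1,3)
t=(b[:,:2]-TO)@np.array([[np.cos(YAW),-np.sin(YAW)],[np.sin(YAW),np.cos(YAW)]])
s=(abs(t[:,0])<.06)&(abs(t[:,1])<.17)
top=s&(b[:,2]>.100)&(b[:,2]<.125)
img=np.zeros((400,640),np.uint8);img.reshape(-1)[top]=1
N,L,st,ce=cv2.connectedComponentsWithStats(img)
for i in range(1,N):
    if st[i,4]>100:
        q=t[(L==i).reshape(-1)].astype(np.float32);(cx,cy),rad=cv2.minEnclosingCircle(q);print(ce[i].round(),"tray xy",round(cx,4),round(cy,4),round(rad,4),q.mean(0).round(4))
pl=t[s&(b[:,2]>.064)&(b[:,2]<.073)&(t[:,1]>.04)];print("plate y",np.percentile(pl[:,1],[1,10,50,90]))
```

```text
ft [ 0.49764012  0.51601309 -1.72509787] [0.51936956 0.26385182 0.08080291]
15.9083
[300.  59.] tray xy 0.0009 0.0306 0.0262 [0.0009 0.0303]
[226.  50.] tray xy 0.0003 0.1158 0.0302 [-0.0005  0.1149]
[350.  69.] tray xy -0.0016 -0.0274 0.0263 [-0.0017 -0.0273]
[409.  74.] tray xy 0.0017 -0.0975 0.0264 [ 0.0014 -0.0965]
plate y [0.06367054 0.06481888 0.06965995 0.07459231]
```

View pics/w2.png

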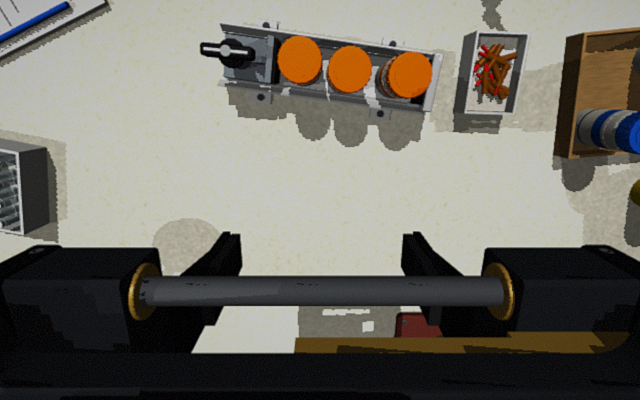

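All three orange jars stand in the channel: tray y = −0.097, −0.027 and +0.031, each within 2 mm of the centre line. Next I grip the bar and loosen it.

Run:
```python
from workcell import bot
from h import *
x,y=tray(0,.1156)
psi=np.deg2rad(85.1)
bot.move_to([x,y,.2],Rz(psi))
bot.move_linear([x,y,.093],velocity=.1)
print("ft",bot.read_ft_force())
bot.close(60);print("gap",bot.read_finger_gap(),bot.read_ft_force())
for k in range(1,5):
    bot.move_to([x,y,.093],Rz(psi+k*.3375))
    print(k,bot.read_ft_force(),bot.read_torque(),bot.read_finger_gap())
q=bot.read_joint_positions();print(q,bot.read_time_s())
c=bot.read_camera("side");cv2.imwrite("pics/s3.png",c["image"])
cv2.imwrite("pics/s3c.png",cv2.resize(c["image"][230:400,180:400],None,fx=3.5,fy=3.5))
```

```text
ft [ 0.73357034 -0.03835765  0.1727526 ]
gap 0.15549347472773312 [-3.88337282 -1.01782148  4.93070647]
1 [-3.49169816 -0.31270128  5.85571564] [0.05648069 0.49554817 0.11618037] 0.15428785701208672
2 [-3.50047849  1.56874383  5.21990103] [0.20585656 0.3865651  0.14576255] 0.154293512560215
3 [-2.97860859  2.18481102  4.81790315] [0.3903391  0.26861863 0.08715811] 0.15600066434789345
4 [-2.20462396  1.19088659  4.21141687] [0.31392344 0.2122624  0.09961836] 0.1549384539639003
[ 4.57124360e-01  3.69163962e-01  1.61275142e+00  2.32826820e-04
  1.15874912e+00 -7.99487583e-01] 21.2333
```

View pics/s3c.png

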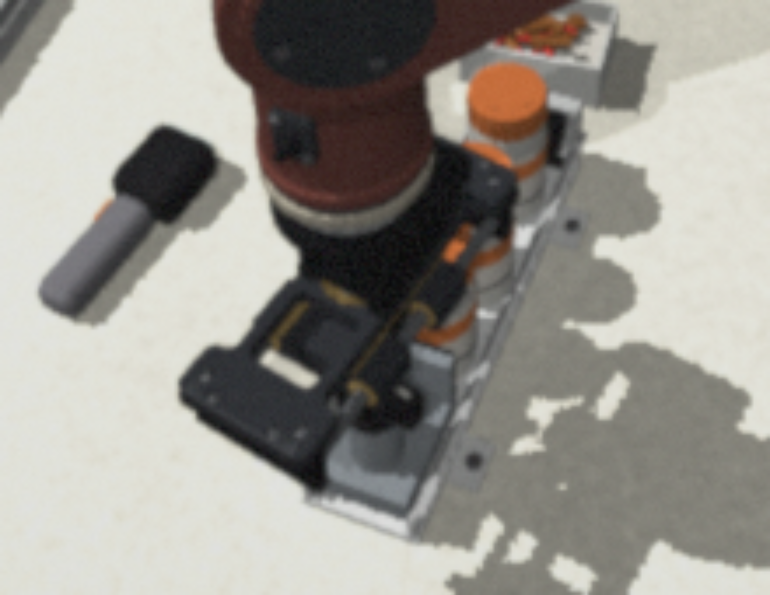

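The gripper has turned with the bar (gap still 13.5 mm), so the knob should be at about 0.17. Now I push the stop while watching the force.

Run:
```python
from workcell import bot
from h import *
u=tray(0,1)-tray(0,0)
psi=np.deg2rad(85.1)+1.35;R=Rz(psi)
f=lambda: float(np.array(bot.read_ft_force())[:2]@u)
f0=f();d=0
for d in [.006,.012,.018,.024,.030,.033,.0345]+list(np.arange(.0355,.0425,.0006)):
    x,y=tray(0,.1156-d)
    bot.move_linear([x,y,.093],velocity=.04)
    ff=f();p=np.array(bot.read_position())[:2]
    print(round(d,4),"F",round(ff,2),"tcp tray y",round(float((p-TO)@u),4))
    if d>.03 and ff>12: break
print(f0,bot.read_time_s());open("d.txt","w").write(str(d))
```

```text
0.006 F -0.23 tcp tray y 0.1091
0.012 F -0.39 tcp tray y 0.1028
0.018 F 0.19 tcp tray y 0.0968
0.024 F 1.27 tcp tray y 0.0907
0.03 F 0.17 tcp tray y 0.0846
0.033 F 1.3 tcp tray y 0.082
0.0345 F 1.56 tcp tray y 0.0807
0.0355 F 3.44 tcp tray y 0.0799
0.0361 F 3.62 tcp tray y 0.0794
0.0367 F 3.87 tcp tray y 0.0788
0.0373 F 3.42 tcp tray y 0.0783
0.0379 F 5.33 tcp tray y 0.0782
0.0385 F 8.31 tcp tray y 0.0781
0.0391 F 9.38 tcp tray y 0.078
0.0397 F 12.02 tcp tray y 0.0779
1.2878290319782655 25.2833
```

The force rises sharply at knob y = 0.078, so the stop is at about 0.040 and the row is snug. Now I tighten.

Run:
```python
from workcell import bot
from h import *
d=float(open("d.txt").read());x,y=tray(0,.1156-d)
psi=np.deg2rad(85.1)
for a in (1.0,.66,.33,0,-.03):
    bot.move_to([x,y,.093],Rz(psi+a));print(a,bot.read_ft_force(),bot.read_torque()[2],bot.read_finger_gap())
r=np.array(bot.read_ee_rot());print("yaw",np.arctan2(r[1,0],r[0,0]),"bar-value",1.5708-(np.arctan2(r[1,0],r[0,0])-(np.pi/2+YAW)))
bot.let_go()
bot.move_linear([x,y,.22],velocity=.12)
bot.move_to([.40,.24,.36],Rz(0))
p,r=bot.read_position(),bot.read_ee_rot()
c=bot.read_camera("wrist");pickle.dump((c,p,r),open("w3.pkl","wb"));cv2.imwrite("pics/w3.png",c["image"]);
for n in("scene","side"):
    cc=bot.read_camera(n);cv2.imwrite(f"pics/{n}4.png",cc["image"])
print(bot.read_time_s())
W=cloud(c,(p,r));b=W.reshape(-1,3)
t=(b[:,:2]-TO)@np.array([[np.cos(YAW),-np.sin(YAW)],[np.sin(YAW),np.cos(YAW)]])
s=(abs(t[:,0])<.06)&(abs(t[:,1])<.17)
k=s&(b[:,2]>.100)&(b[:,2]<.125)&(t[:,1]>.046)
print("bar",cv2.minAreaRect(t[k].astype(np.float32)),"bar vs tray y deg")
j=t[s&(b[:,2]>.105)&(b[:,2]<.125)&(t[:,1]<.046)]
from scipy.cluster.vq import kmeans2
ctr,_=kmeans2(j,np.array([[0,-.1],[0,-.05],[0,0.]]));print(ctr.round(4))
```

```text
1.0 [0.20530032 9.77527006 3.30695937] -0.13027614428557405 0.1550923014287727
0.66 [-1.82930443  9.84814666  4.02210016] -0.07789504667315729 0.1565746751536115
0.33 [-2.03313108  8.90665358  4.11079048] -0.16938438503163983 0.15417264127450284
0 [-3.23261533  9.39960994  5.08251703] -0.11327365391206917 0.1577046020819627
-0.03 [-2.88793035  9.30356221  5.69856506] -0.07538187716529304 0.15866109010202223
yaw 1.4525015245699875 bar-value 1.5573948022249091
31.2083
bar ((-0.00019010016694664955, 0.07720381766557693), (0.014006394892930984, 0.05948913097381592), 0.736341118812561) bar vs tray y deg
[[ 1.00e-03 -1.03e-01]
 [-4.10e-03 -5.17e-02]
 [-1.00e-04 -4.00e-04]]
```

View pics/w3.png

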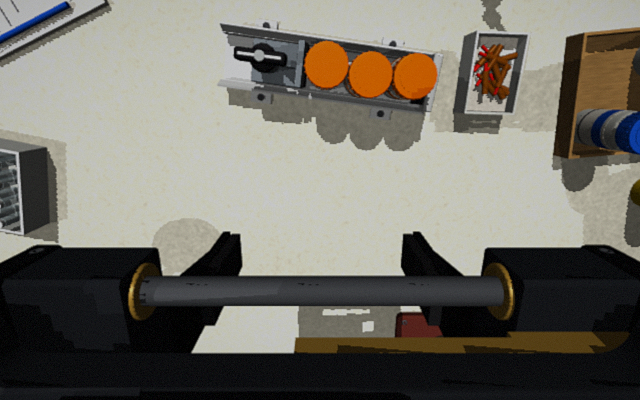

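View pics/scene4.png

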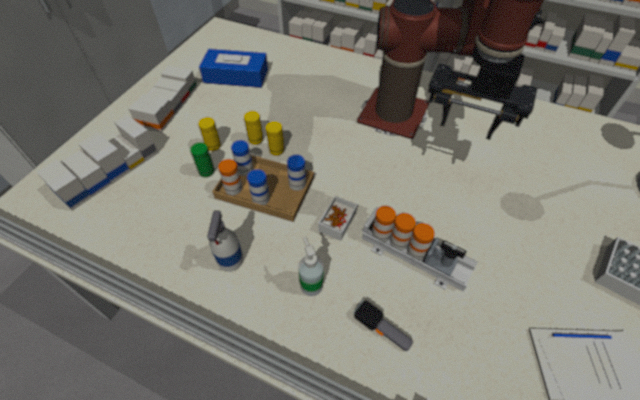

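Three orange jars stand in one row, the stop is against them and the bar lies along the channel. The stock tray holds one orange and three blue jars, and the bystanders have not moved. I'm handing the job in.

Run:
```python
from workcell import bot
bot.finish_job();print(bot.read_time_s())
```

```text
the job is handed in; nothing more can be done
the job is handed in; nothing more can be done
```

The travel tray is ready and the job is handed in. I moved one orange jar from the stock tray into the channel beside the two already there. Then I turned the T-knob anticlockwise to about 0.2 rad, pushed the stop up until the force rose sharply (about 12 N), tightened the knob and moved the arm clear. The clock read about 31 s at the last look before handing in.

My last checks, from the final wrist and scene pictures:
- **Jars in the tray:** all three stand upright at tray y of about −103, −52 and 0 mm. They are within about 4 mm of the centre line; the limit is 10 mm.
- **Stop and knob:** the stop measured about 0.040–0.041 (needs above 0.033) and the knob about 1.56 rad (needs above 1.3).
- **Everything else:** one orange and three blue jars stand in the stock tray, judged by eye only. The pump bottle, spray bottle, ampoule box and scanner look unmoved.

No check failed. The knob angles while loosening came from the gripper's turn, not from a separate reading; the stop then slid freely, which agrees.

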